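Open the chamber vacuum sealer and load a spice jar

ROBOT

A 6-joint arm with a two-finger parallel gripper is mounted at the origin on a cart in front of the work surface, level with it; the furniture and walls round the work are solid. World frame = base frame: x ahead of the robot, y to its left, z up, the work surface at z = 0. Lengths are in m, angles in rad, forces in N, time in s.
With the tool pointing down it reaches from about 0.275 to 0.725 m from the base axis. Payload 15.9 kg.
Tool frame: the origin (TCP) lies midway between the tips of the shut fingers; the grasp point (between the pads) lies 19 mm behind it; z points along the fingers, y is the line along which they close (so a half turn about z gives the same grasp; the last joint's range is limited). The gripper opens to 85 mm and grips with 20 to 120 N. Pads are 22 mm wide; open, the fingers measure 114 mm over their backs; the gripper's body (76 mm by 85 mm) begins 54 mm behind the grasp point. The pads swing forward as they close: fully open they stand 13 mm farther back than shut.
Start: joints at [1.13, 0.213, -0.034, 1.323, 0, 1.571], TCP at [0.213, 0.452, 0.231] pointing down, gripper open.
Joint ranges: [-2.98, 2.98], [-0.74, 1.72], [-1.14, 1.35], [-2.1, 2.04], [-1.57, 1.44], [-3.14, 3.14]. Speed limits (rad/s): [1.89, 1.89, 2.39, 2.57, 3.14, 3.14].

INTERFACE

Orientations are given as a rotation vector (axis times angle).
In Python, from plant import r gives the robot as it stands.
- The arm moves only by the tool apply_moves, never from a script. Its argument "targets" is a list of rows, each a list of 7 numbers: the shift along the tool's x, y, z in m, then the turn, a rotation vector about the tool's x, y, z in rad, then the finger opening in m, from 0 to 0.0854. A call has 1 to 8 rows; each row is the pose to reach, as a shift and turn from the pose commanded when the call began, along the tool's axes at that moment; what a row does not reach only later rows make up. A row lasts 1/8 s, in which the tool goes at most 62.5 mm and 10.7 degrees, less where a joint would pass 70% of its speed; a pose out of reach is approached as far as the arm can. A call with a gripper value outside its range is refused whole. The fingers move at their own pace and stop on an object; "force" is the grip in N (left out, the last holds). Time passes only in rows, so rows that repeat a pose let the fingers close. It gives the time, the measured TCP pose, the force, the opening and the grip force at its end, in the units of the state.
- r.state(): the state, without advancing time (a new reading comes with each control period).
- r.snapshot(name): name is "scene" or "top"; returns the picture (480x640x3 uint8, blue, green, red); there is no depth.
- r.calibration(name): a dict with "mtx" (3x3 intrinsics, pixels), "distortion" ([k1, k2, p1, p2, k3] as OpenCV has them; the pictures are not rectified), "extrinsics" (4x4, takes a point from camera to world coordinates). Camera axes: x right, y up, looking along -z (the intrinsics and any distortion apply to the point x, -y, -z); pixel columns grow to the right and rows downward; lengths in m; the calibration is good to about 2 mm. A picture is of the moment at which its call begins. calibration takes no time and is no camera call.
- r.sign_off(): hands the job in; it is judged then, once.
The state is a dict: "time": time; "joints": joint angles; "qvel": joint speeds; "effort": joint torques, N m; "tcp_pos": TCP position; "orientation": TCP orientation; "contact_force": force on the tool from outside, world axes, zero at the start; "moment": the same for the moment, N m; "grip_width": finger opening in m; "grasp_force": force on a finger pad.
Only numpy, scipy, OpenCV 4.12 (cv2) and the standard library are available. Lean on these libraries where they do the work, as an engineer would, in place of code of your own. Each camera call takes 0.05 s, during which the arm holds its last target. There are 200 camera calls.

TASK

The spice jar on the counter is to be vacuum-sealed. Twist the release knob on the sealer's sloping panel clockwise all the way to its stop and let it spring back, so that the lid pops ajar, then lift the lid right back until it rests on its stop, without flinging it. Stand the spice jar upright on the floor of the chamber, behind the seal bar, and leave the other things on the counter where they are.

Things in the scene. Friction and masses are not known exactly. Their poses are not given: they have to be found in the camera images.
- sealer: steel vacuum sealer, fixed, front to the robot's left. 240 deep (x) x 140 wide (y) x 138 high when shut. Origin: centre of its footprint on the counter; x to its back (hinge), y to its left. The front panel slopes 30 deg, from z 47 at x -117 to z 90 at x -42, the release knob in its middle; then the chamber, rim z 90. At x -20, y +-67 a 7 mm sprung pin stands 24 out of the rim when the lid is up
- chamber_floor (a point): centre of the chamber's free floor, on the floor, 22 mm above the counter, 68 below the rim; axes as the sealer's. The free floor is 94 (x) x 112 (y) mm, between the back wall and a seal bar along the front (16 thick, its top 49 above the floor)
- knob_grip (a point): on the release knob's axis, 30 mm off the panel; z points out of the panel (30 deg from vertical, leaning to the front), x up the slope, y to the sealer's left with the knob at rest; turns with it. The bar grip is 44 long (y) x 13 wide (x), from 9.5 to 33.5 off the panel; below it a 34 mm round skirt and a cam arm, 14 wide, reaching 40 up the slope over the lid's tongue
- release_knob (a joint): angle of the release knob, rad: 0 at rest, grows clockwise (facing the panel) to the stop at 1.25; lets the lid go at about 0.6. A spring (about 0.1 N m at the stop) returns it to 0 when released
- sealer_lid (a joint): angle of the lid, rad: 0 shut and latched, about 0.2 ajar on its pins, 1.75 fully open on its stop (10 deg past upright, stays there by its weight). Below about 1.3 it sinks slowly back onto the pins. Damped hinge; about 2 N at the lip lifts it
- lid_hinge (a point): middle of the lid's hinge axis, at the sealer's back, 94 mm above the counter; axes turn with the lid: y along the axis, -x from the hinge to the lid's front edge, z out of its top
- lid_lip (a point): underside of the sealer's right one (nearer the robot) of the two black finger lips on the lid's front, 158 mm from the hinge axis, 42 mm from the middle; turns with the lid. The lips are 40 wide (22 to 62 either side of the middle), 6 thick and stick out 16 mm, to 164 from the hinge. The lid is a clear dome in a dark frame, 140 x 140 x 44 mm
- curry_jar: slim round spice jar with a wide screw cap, 45 diameter x 106 high, the only slim jar on the counter, in a row with two wide ones; origin at the centre of its underside, z up. The cap (44.6 diameter) is its top 21 mm. The one to load
- sugar_jar: tall wide jar with a flat lid, 67 diameter x 115 high, bystander on the counter; origin at the centre of its underside
- salt_jar: short wide jar with a flat lid, 72 diameter x 90 high, bystander on the counter; origin at the centre of its underside
- red_peg: plastic bag peg lying on the counter, 72 long (y) x 15 x 12, bystander; origin under its middle
- black_marker: marker pen lying on the counter, 135 long (y) x 17, bystander; origin under its middle
- grey_peg: wooden bag peg lying on the counter, 72 long (y) x 15 x 12, bystander; origin under its middle

How it is judged:
By the outcome, as a careful person would: the job done as asked, in the order asked, and still so for the second after the job is handed in, with the robot touching nothing.
It also fails if it takes over 72 s, if anything falls off the work surface, if the arm or the gripper's body presses on something with over 40 N, if the wrist force passes 120 N, or if a joint passes its speed limit or range.

## Working session

There is one attempt and no reset: what is moved stays moved. The work goes in short steps, Python scripts to look and compute and a tool call to move; the robot and the scene stay as the last step left them, time stands still between calls to the robot, and variables do not carry over. Pictures are saved under pics/ and viewed, at most 10 in all, crops included, and the job is handed in when it is done.

Besides the shell and the picture viewer there is one more tool, called after "Call:" by a JSON object that holds its "name" and its "arguments", one argument or row to a line. apply_moves: Moves the arm, as the interface text tells. Its arguments: {"type":"object","properties":{"targets":{"type":"array"},"force":{"type":"number"}},"required":["targets"]}

```bash
ls; mkdir -p pics; python3 - <<'E'
from plant import r
import cv2
for n in("scene","top"):
    cv2.imwrite(f"pics/{n}0.png",r.snapshot(n)); c=r.calibration(n); print(c)
print(r.state())
E
```

```text
pics
{'mtx': array([[492.00656035,   0.        , 322.80869966],
       [  0.        , 492.00656035, 237.33623127],
       [  0.        ,   0.        ,   1.        ]]), 'distortion': array([-0.11273443,  0.        ,  0.        ,  0.        ,  0.        ]), 'extrinsics': array([[ 5.55589114e-01,  6.06025464e-01, -5.69257299e-01,
         1.03194026e-02],
       [-8.31456403e-01,  4.05770704e-01, -3.79513354e-01,
        -2.41827916e-01],
       [ 9.93178521e-04,  6.84166115e-01,  7.29325538e-01,
         7.38238378e-01],
       [ 0.00000000e+00,  0.00000000e+00,  0.00000000e+00,
         1.00000000e+00]])}
{'mtx': array([[515.90849241,   0.        , 317.75641851],
       [  0.        , 515.90849241, 234.74143783],
       [  0.        ,   0.        ,   1.        ]]), 'distortion': array([0.04553625, 0.        , 0.        , 0.        , 0.        ]), 'extrinsics': array([[ 0.00895581,  0.99573952, -0.09177469,  0.40927202],
       [-0.99973655,  0.00697633, -0.02186713,  0.10650987],
       [-0.02113371,  0.09194635,  0.99553967,  0.98137878],
       [ 0.        ,  0.        ,  0.        ,  1.        ]])}
{'time': 0.1, 'joints': array([ 1.13000508e+00,  2.13358309e-01, -3.49984898e-02,  1.32353596e+00,
        1.49569132e-05,  1.57080105e+00]), 'qvel': array([-1.04775993e-04, -6.12002633e-04, -7.76959974e-05,  4.04699434e-04,
        6.28877166e-04, -5.42004451e-04]), 'effort': array([ 9.08304992e-04, -6.87253404e+01,  4.87800014e+01,  1.24988635e-02,
        6.73582167e-05, -4.00065858e-05]), 'tcp_pos': array([0.21318323, 0.4519122 , 0.23083915]), 'orientation': array([-6.86753019e-01, -3.06535058e+00,  1.67534685e-03]), 'contact_force': array([ 0.33526209, -0.27516846, -0.09734662]), 'moment': array([-0.01717586, -0.02528176,  0.01059976]), 'grasp_force': 0.0, 'grip_width': 0.08572560654995805}
```

View pics/scene0.png

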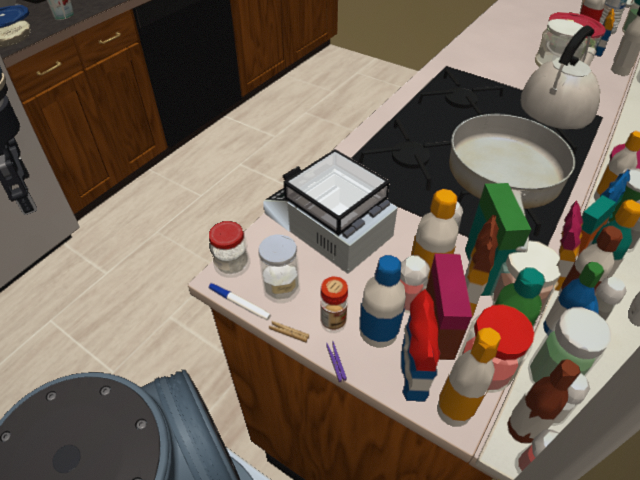

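View pics/top0.png

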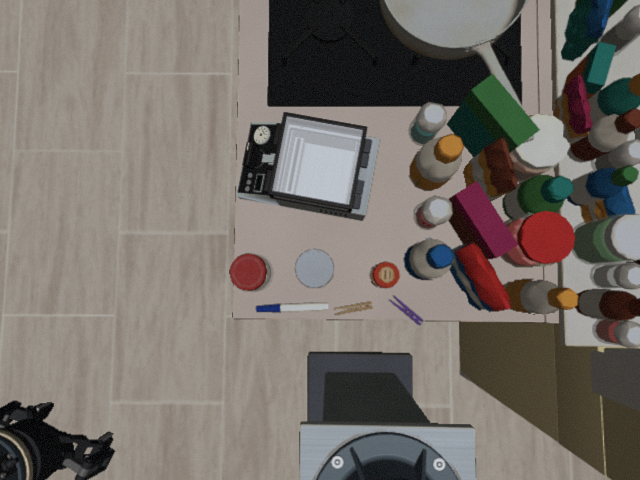

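The scene view shows the slim jar with its cap at about (334,290), in front of the sealer at about (340,205). In the top view the jar is at (386,274) and the sealer at about (310,168), its front to the left, with the knob near (267,158). I'll enlarge both for measurement.

```bash
python3 - <<'E'
import cv2,numpy as np
t=cv2.imread("pics/top0.png")[100:230,225:395]; s=cv2.imread("pics/scene0.png")[140:340,255:405]
a=cv2.resize(t,None,fx=4.6,fy=4.6,interpolation=cv2.INTER_CUBIC);cv2.imwrite("pics/ct.png",a)
a=cv2.resize(s,None,fx=3,fy=3,interpolation=cv2.INTER_CUBIC);cv2.imwrite("pics/cs.png",a)
E
```

```text
(no output)
```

View pics/ct.png

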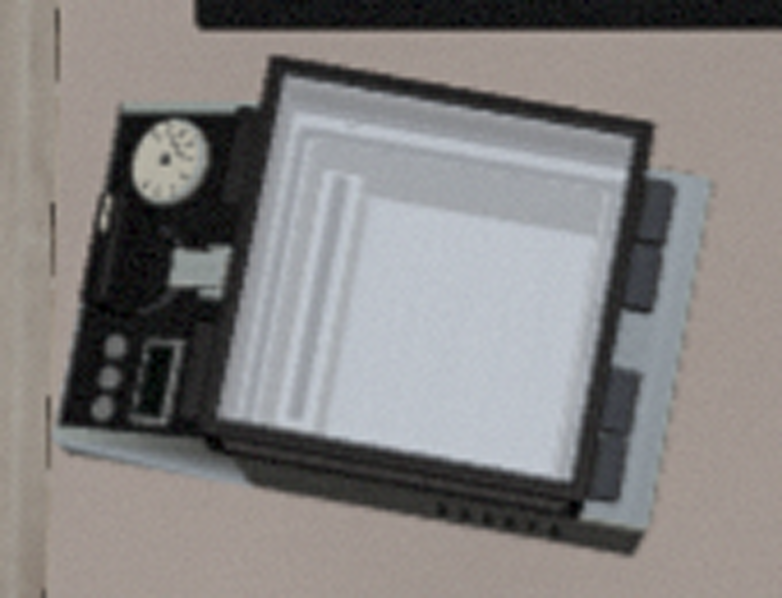

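View pics/cs.png

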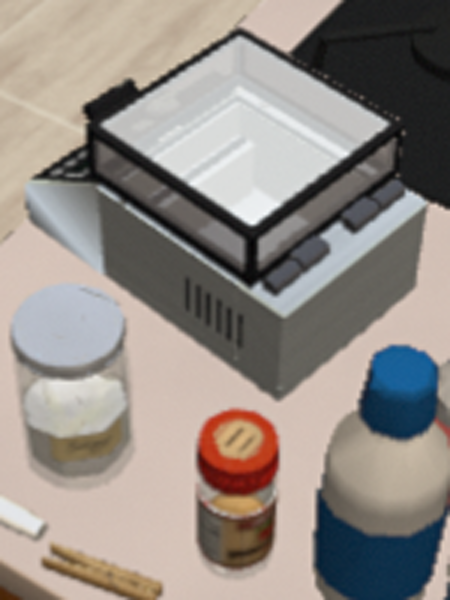

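The crops show these features:
- **Top crop:** the lid's top corners are at (272,60), (652,125), (582,495) and (220,430). The black knob bar runs (105,195)-(97,305).
- **Scene crop:** the body corners are at (280,397) and (427,203). The jar cap centre is at about (239,437).

Next I'll triangulate and fit the sealer's pose.

```bash
cat >h.py <<'E'
import numpy as np,cv2
from scipy.optimize import least_squares
from scipy.spatial.transform import Rotation as R
from plant import r
C={n:r.calibration(n) for n in("scene","top")}
def proj(n,P):
    c=C[n];W=np.linalg.inv(c["extrinsics"]);P=np.atleast_2d(P)
    q=P@W[:3,:3].T+W[:3,3]; q=q*[1,-1,-1]
    return cv2.projectPoints(q,np.zeros(3),np.zeros(3),c["mtx"],c["distortion"])[0][:,0]
def tri(s,t):
    f=lambda p:np.r_[proj("scene",p)[0]-s,proj("top",p)[0]-t]
    o=least_squares(f,[.4,.1,.1]);return o.x,np.abs(o.fun).max()
T=lambda u,v:np.array([225+(u+.5)/4.6-.5,100+(v+.5)/4.6-.5])
S=lambda u,v:np.array([255+(u+.5)/3-.5,140+(v+.5)/3-.5])
def onz(n,p,z):
    f=lambda q:proj(n,[q[0],q[1],z])[0]-p
    return least_squares(f,[.4,.1]).x
E
python3 - <<'E'
from h import *
print("lid corners")
L=[tri(S(*a),T(*b)) for a,b in [((239,33),(272,60)),((402,128),(652,125)),((252,232),(582,495)),((92,125),(220,430))]]
for l in L: print(l[0].round(4),round(l[1],2))
B=[("top",T(711,177),.12,.07,.09),("top",T(640,525),.12,-.07,.09),("top",T(122,108),-.117,.07,.047),("top",T(60,430),-.117,-.07,.047),
("scene",S(280,397),.12,-.07,0),("scene",S(281,317),.12,-.07,.09),("scene",S(427,203),.12,.07,.09),("scene",S(417,287),.12,.07,0),("scene",S(27,183),-.117,-.07,.047)]
def P(p,q): c,s=np.cos(p[2]),np.sin(p[2]);return [p[0]+c*q[0]-s*q[1],p[1]+s*q[0]+c*q[1],q[2]]
f=lambda p:np.concatenate([proj(b[0],P(p,b[2:]))[0]-b[1] for b in B])
o=least_squares(f,[.46,.1,-1.57],loss="soft_l1");print("sealer",o.x.round(4));print(f(o.x).reshape(-1,2).round(1).tolist())
c,s=np.cos(o.x[2]),np.sin(o.x[2])
for l in L:
    d=l[0][:2]-o.x[:2];print("lid local",(c*d[0]+s*d[1]).round(4),(-s*d[0]+c*d[1]).round(4))
print("knob bar px",[proj("top",P(o.x,(-.0795-.5*.0335,y,.0685+.0335*.866)))[0].round(1).tolist() for y in(-.022,.022)],T(105,195),T(97,305))
# jar cap
for n in("scene","top"):
    im=cv2.imread(f"pics/{n}0.png").astype(int);m=((im[...,2]>120)&(im[...,1]<90)&(im[...,0]<80)).astype(np.uint8)
    num,lab,st,ce=cv2.connectedComponentsWithStats(m)
    for i in range(1,num):
        if st[i,4]>60: print(n,st[i],ce[i].round(1))
E
```

```text
lid corners
[0.6922 0.1844 0.137 ] 0.33
[0.6682 0.0464 0.1362] 0.71
[0.5317 0.0715 0.1423] 0.67
[0.5532 0.2011 0.1465] 1.16
sealer [ 0.6173  0.1508 -1.7528]
[[-0.3, -0.9], [0.6, 1.1], [-0.3, -2.4], [-2.0, 0.8], [-0.5, 4.8], [1.1, -0.2], [1.1, -0.7], [-0.5, 3.2], [0.1, -0.5]]
lid local -0.0465 0.0676
lid local 0.0935 0.069
lid local 0.0936 -0.0698
lid local -0.0378 -0.0721
knob bar px [[247.6, 164.5], [252.6, 140.1]] [247.43478261 142.        ] [245.69565217 165.91304348]
scene [549  12  56  25 458] [581.8  21.2]
scene [634 140   6  28  78] [637.9 152.8]
scene [612 144  13  13  70] [617.5 149. ]
scene [434 195  21  24 207] [445.3 210.5]
scene [569 201  13  43 294] [576.2 222.7]
scene [624 208  16  18  78] [633.4 217. ]
scene [209 221  35  25 657] [225.3 233. ]
scene [432 251  42  66 934] [452.3 284.3]
scene [321 277  27  25 272] [334.9 288.6]
scene [ 400  280   40   86 1500] [424.3 323.4]
scene [ 476  305   58   58 1985] [506.5 329.4]
scene [464 337  12  16  82] [468.9 344.8]
scene [563 360  15  15  71] [568.3 367.6]
scene [492 363  26  18 309] [503.5 371.5]
top [ 522  211   53   52 2145] [547.5 236.9]
top [471 245  39  64 534] [491.2 277.5]
top [230 254  34  35 887] [246.5 271.5]
top [374 262  25  26 298] [386.4 274.5]
```

```bash
python3 - <<'E'
from h import *
B=[("top",T(711,177),.12,.07,.09),("top",T(640,525),.12,-.07,.09),("top",T(122,108),-.117,.07,.047),("top",T(60,430),-.117,-.07,.047),
("scene",S(281,317),.12,-.07,.09),("scene",S(427,203),.12,.07,.09),("scene",S(27,183),-.117,-.07,.047)]
for a,b,k,y in [((239,33),(272,60),0,.07),((402,128),(652,125),.14,.07),((252,232),(582,495),.14,-.07),((92,125),(220,430),0,-.07)]:
    B+=[("scene",S(*a),("l",k),y,.138),("top",T(*b),("l",k),y,.138)]
def P(p,q):
    x=q[0] if not isinstance(q[0],tuple) else p[3]+q[0][1]
    c,s=np.cos(p[2]),np.sin(p[2]);return [p[0]+c*x-s*q[1],p[1]+s*x+c*q[1],q[2]]
f=lambda p:np.concatenate([proj(b[0],P(p,b[2:]))[0]-b[1] for b in B])
o=least_squares(f,[.6,.15,-1.74,-.042],loss="soft_l1");print("sealer",o.x.round(4));print(f(o.x).reshape(-1,2).round(1).tolist())
for q in [(-.0795-.5*.0335,-.022,.0685+.029),(-.0795-.5*.0335,.022,.0685+.029)]: print(proj("top",P(o.x,q)).round(1))
p,e=tri(np.array([334.3,287.5]),np.array([386.2,274.3]));print("jar cap",p,e,onz("scene",[334.3,287.5],.106),onz("top",[386.2,274.3],.106))
# caps segmentation extents with looser cap mask for jar
im=cv2.imread("pics/top0.png");print(im[274,366:408].tolist())
print("sugar",onz("top",[314.5,268],.115),"salt",onz("top",[249,271.5],.09),"blue",onz("top",[428,258],.15))
print("body base/ jar bottom scene",onz("scene",S(236,573),0))
E
```

```text
sealer [ 0.6163  0.1508 -1.7521 -0.0461]
[[-0.3, -0.4], [0.7, 1.6], [-0.3, -1.9], [-2.0, 1.4], [0.9, 0.2], [0.9, -0.5], [-0.2, -0.2], [1.0, -0.6], [0.3, -0.8], [1.1, -0.7], [-0.1, 0.1], [0.5, 2.1], [-0.4, 1.5], [-1.1, 1.1], [-4.8, -0.0]]
[[247.6 165.1]]
[[252.6 140.7]]
jar cap [0.42332204 0.01021667 0.10476828] 0.45110391467858335 [0.42201833 0.01026791] [0.42380572 0.00972634]
[[141, 147, 159], [143, 150, 162], [139, 143, 155], [120, 125, 131], [77, 83, 94], [53, 76, 91], [35, 52, 82], [17, 26, 78], [26, 39, 119], [36, 50, 135], [30, 47, 133], [38, 54, 136], [53, 71, 139], [81, 108, 145], [80, 105, 140], [94, 124, 151], [106, 140, 162], [104, 135, 157], [81, 106, 124], [68, 89, 103], [95, 122, 144], [108, 138, 163], [107, 136, 160], [83, 108, 129], [78, 104, 123], [96, 125, 144], [94, 121, 146], [76, 100, 135], [58, 75, 135], [38, 53, 136], [39, 56, 140], [34, 50, 136], [44, 57, 138], [97, 106, 144], [131, 137, 152], [140, 145, 158], [142, 149, 159], [145, 151, 161], [145, 150, 161], [143, 147, 159], [143, 149, 161], [141, 149, 157]]
sugar [0.43309954 0.13049965] salt [0.42685331 0.24430154] blue [ 0.44974928 -0.05213352]
body base/ jar bottom scene [0.4103046  0.00237876]
```

```bash
python3 - <<'E'
from h import *
p=[.6163,.1508,-1.7521]
def P(x,y,z): c,s=np.cos(p[2]),np.sin(p[2]);return [p[0]+c*x-s*y,p[1]+s*x+c*y,z]
im=cv2.imread("pics/top0.png")[115:215,232:300]
g=(255*(im/255.)**.45).astype(np.uint8)
k=7.5
a=cv2.resize(g,None,fx=k,fy=k,interpolation=cv2.INTER_CUBIC);b=a.copy()
def dr(L,col):
    q=proj("top",np.array([P(*l) for l in L]));q=((q-[232,115]+.5)*k).astype(int)
    cv2.polylines(b,[q.reshape(-1,1,2)],True,col,1)
dr([(-.117,-.07,.047),(-.117,.07,.047),(-.042,.07,.09),(-.042,-.07,.09)],(0,255,0))
n=np.array([-.5,0,.866]);u=np.array([.866,0,.5]);o=np.array([-.0795,0,.0685])
dr([o+n*.0335+u*i+np.array([0,j,0]) for i,j in((-.0065,-.022),(-.0065,.022),(.0065,.022),(.0065,-.022))],(0,0,255))
dr([o+n*.0+u*i+np.array([0,j,0]) for i,j in((-.02,-.02),(-.02,.02),(.02,.02),(.02,-.02))],(255,0,255))
dr([(-.117,-.07,.0),(-.117,.07,.0),(-.117,.07,.047),(-.117,-.07,.047)],(255,255,0))
dr([(-.042,-.07,.138),(-.042,.07,.138),(.098,.07,.138),(.098,-.07,.138)],(0,255,255))
cv2.imwrite("pics/k.png",np.hstack([a,b])[:600,:1020][:, :]);print(a.shape)
cv2.imwrite("pics/k2.png",cv2.resize(np.hstack([a,b]),None,fx=.78,fy=.78))
E
```

```text
(750, 510, 3)
```

View pics/k2.png

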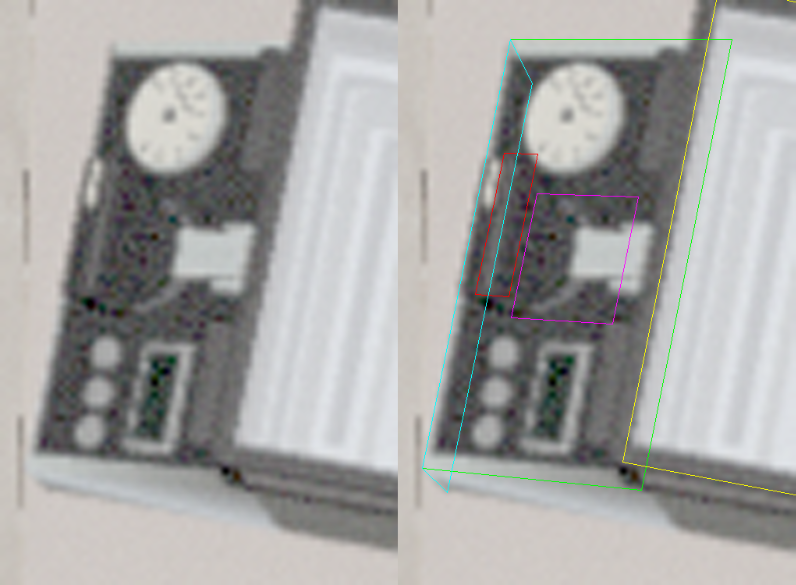

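The overlay matches the panel outline. The knob bar sits within about 3 mm of its modelled place, and the lid front is at local x of about -0.046. Next I'll plan the knob approach.

```bash
cat >>h.py <<'E'
sp=np.array([.6163,.1508,-1.7521])
c_,s_=np.cos(sp[2]),np.sin(sp[2])
EX=np.array([c_,s_,0]);EY=np.array([-s_,c_,0]);EZ=np.array([0,0,1.])
def P(x,y,z): return np.array([sp[0],sp[1],0])+EX*x+EY*y+EZ*z
def rel(tcp,Rm):
    "shift, rotvec in present tool frame"
    s=r.state();R0=R.from_rotvec(s["orientation"])
    return R0.inv().apply(tcp-s["tcp_pos"]).round(4).tolist(),(R0.inv()*R.from_matrix(Rm)).as_rotvec().round(4).tolist()
def frame(z,y):
    z=z/np.linalg.norm(z);y=y-z*(z@y);y=y/np.linalg.norm(y);return np.c_[np.cross(y,z),y,z]
n=-.5*EX+.866*EZ;u=.866*EX+.5*EZ
def st():
    s=r.state();print({k:np.round(s[k],3).tolist() for k in("time","joints","tcp_pos","contact_force","moment","grip_width","grasp_force")})
E
python3 - <<'E'
from h import *
print(R.from_rotvec(r.state()["orientation"]).as_matrix().round(3))
o=P(-.0795,0,.0685)
for sg in(1,-1):
    F=frame(-n,sg*u);print(sg,F.round(3).tolist())
    for h in(.11,.011): print(o+n*h,rel(o+n*h,F))
E
```

```text
[[-0.904  0.427 -0.   ]
 [ 0.427  0.904 -0.001]
 [ 0.    -0.001 -1.   ]]
1 [[0.984, -0.156, -0.09], [-0.18, -0.852, -0.492], [-0.0, 0.5, -0.866]]
[0.64055197 0.28309547 0.16376   ] ([-0.4585, 0.0297, 0.067], [-0.0978, -0.7463, 2.7913])
[0.63162652 0.2344068  0.078026  ] ([-0.4712, -0.018, 0.1528], [-0.0978, -0.7463, 2.7913])
-1 [[-0.984, 0.156, -0.09], [0.18, 0.852, -0.492], [0.0, -0.5, -0.866]]
[0.64055197 0.28309547 0.16376   ] ([-0.4585, 0.0297, 0.067], [0.5196, -0.0681, -0.2535])
[0.63162652 0.2344068  0.078026  ] ([-0.4712, -0.018, 0.1528], [0.5196, -0.0681, -0.2535])
```

Call:
{"name": "apply_moves", "arguments": {
  "targets": [
    [-0.06, 0.006, 0.0, 0.0, 0, 0, 0.036],
    [-0.12, 0.012, 0.0, 0.1, -0.01, -0.05, 0.036],
    [-0.18, 0.018, 0.0, 0.2, -0.03, -0.1, 0.036],
    [-0.24, 0.024, 0.01, 0.3, -0.04, -0.15, 0.036],
    [-0.3, 0.03, 0.02, 0.4, -0.05, -0.2, 0.036],
    [-0.36, 0.036, 0.03, 0.52, -0.068, -0.2535, 0.036],
    [-0.41, 0.04, 0.035, 0.52, -0.068, -0.2535, 0.036],
    [-0.4546, 0.0441, 0.041, 0.52, -0.068, -0.2535, 0.036]
  ],
  "force": 40
}}

```text
time: 1.1
tcp_pos: [0.613, 0.2811, 0.1715]
orientation: [-0.261, -3.012, 0.776]
contact_force: [-0.3, 0.5, -0.7]
grip_width: 0.0358
grasp_force: 0.0
```

```bash
python3 - <<'E'
from h import *
o=P(-.0795,0,.0685);F=frame(-n,-u);st()
cv2.imwrite("pics/t1.png",cv2.resize(r.snapshot("top")[80:260,180:400],None,fx=3.3,fy=3.3,interpolation=cv2.INTER_CUBIC))
for h in(.14,.07,.011): print(rel(o+n*h,F))
E
```

```text
{'time': 1.1, 'joints': [0.599, 1.089, 1.204, 2.035, -0.369, 0.838], 'tcp_pos': [0.613, 0.281, 0.172], 'contact_force': [-0.328, 0.467, -0.657], 'moment': [0.408, -0.051, -0.003], 'grip_width': 0.036, 'grasp_force': 0.0}
([-0.0234, 0.0136, -0.0291], [0.0195, 0.0245, -0.0022])
([-0.0217, 0.0123, 0.0409], [0.0195, 0.0245, -0.0022])
([-0.0203, 0.0111, 0.0999], [0.0195, 0.0245, -0.0022])
```

Call:
{"name": "apply_moves", "arguments": {
  "targets": [
    [-0.022, 0.012, 0.02, 0.02, 0.025, 0, 0.036],
    [-0.022, 0.012, 0.03, 0.02, 0.025, 0, 0.036],
    [-0.022, 0.012, 0.03, 0.02, 0.025, 0, 0.036],
    [-0.022, 0.012, 0.03, 0.02, 0.025, 0, 0.036]
  ]
}}

```text
time: 1.65
tcp_pos: [0.6278, 0.2707, 0.1414]
orientation: [-0.268, -2.991, 0.788]
contact_force: [-0.0, -0.0, 0.1]
grip_width: 0.0357
grasp_force: 0.0
```

```bash
python3 - <<'E'
from h import *
o=P(-.0795,0,.0685);F=frame(-n,-u);st()
cv2.imwrite("pics/t1.png",cv2.resize(r.snapshot("top")[80:260,180:400],None,fx=3.3,fy=3.3,interpolation=cv2.INTER_CUBIC))
for h in(.07,.011): print(rel(o+n*h,F))
E
```

```text
{'time': 1.65, 'joints': [0.576, 1.153, 1.254, 2.036, -0.373, 0.824], 'tcp_pos': [0.628, 0.271, 0.141], 'contact_force': [-0.018, -0.025, 0.131], 'moment': [0.399, -0.091, -0.043], 'grip_width': 0.036, 'grasp_force': 0.0}
([-0.0101, 0.0013, 0.0136], [0.0089, 0.0094, 0.0001])
([-0.0096, 0.0007, 0.0726], [0.0089, 0.0094, 0.0001])
```

View pics/t1.png

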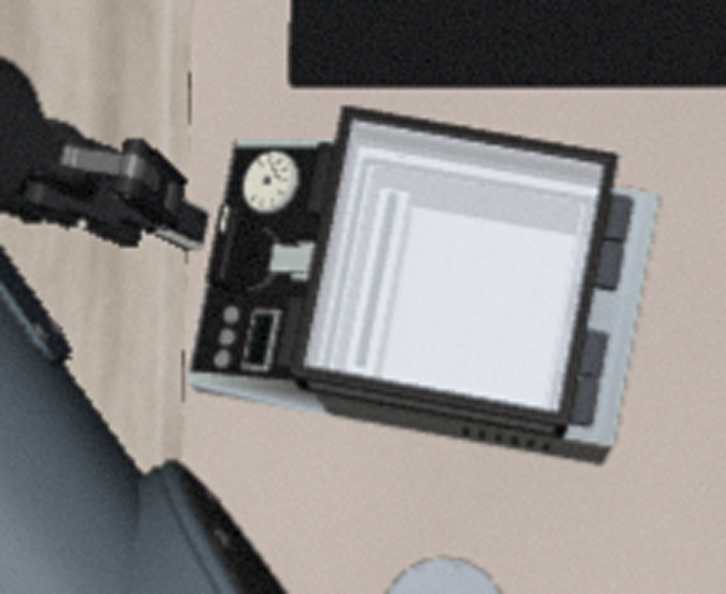

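Call:
{"name": "apply_moves", "arguments": {
  "targets": [
    [-0.01, 0.001, 0.02, 0.009, 0.009, 0, 0.036],
    [-0.01, 0.001, 0.04, 0.009, 0.009, 0, 0.036],
    [-0.01, 0.001, 0.055, 0.009, 0.009, 0, 0.036],
    [-0.01, 0.001, 0.07, 0.009, 0.009, 0, 0.036],
    [-0.01, 0.001, 0.07, 0.009, 0.009, 0, 0.036],
    [-0.01, 0.001, 0.07, 0.009, 0.009, 0, 0.036]
  ]
}}

```text
time: 2.45
tcp_pos: [0.6326, 0.2349, 0.079]
orientation: [-0.271, -2.976, 0.799]
contact_force: [0.6, 0.8, 0.4]
grip_width: 0.0357
grasp_force: 0.0
```

```bash
python3 - <<'E'
from h import *
o=P(-.0795,0,.0685);F=frame(-n,-u);st()
print(rel(o+n*.011,F))
E
```

```text
{'time': 2.45, 'joints': [0.533, 1.041, 0.857, 1.751, -0.387, 0.787], 'tcp_pos': [0.633, 0.235, 0.079], 'contact_force': [0.577, 0.808, 0.405], 'moment': [0.411, -0.152, -0.038], 'grip_width': 0.036, 'grasp_force': 0.0}
([0.0009, -0.0001, 0.0012], [-0.0014, -0.0013, -0.0002])
```

Call:
{"name": "apply_moves", "arguments": {
  "targets": [
    [0, 0, 0, 0, 0, 0, 0.008],
    [0, 0, 0, 0, 0, 0, 0.008],
    [0, 0, 0, 0, 0, 0, 0.008],
    [0, 0, 0, 0, 0, 0, 0.008]
  ],
  "force": 30
}}

```text
time: 2.95
tcp_pos: [0.6339, 0.2423, 0.0763]
orientation: [-0.271, -2.985, 0.782]
contact_force: [19.2, 48.7, -28.6]
grip_width: 0.0155
grasp_force: 29.3
```

Call:
{"name": "apply_moves", "arguments": {
  "targets": [
    [0, 0.004, 0, 0, 0, 0, 0.008],
    [0, 0.008, 0, 0, 0, 0, 0.008],
    [0, 0.008, 0, 0, 0, 0, 0.008]
  ]
}}

```text
time: 3.32
tcp_pos: [0.6344, 0.2442, 0.0751]
orientation: [-0.27, -2.98, 0.795]
contact_force: [2.5, 13.4, 1.9]
grip_width: 0.0124
grasp_force: 33.2
```

```bash
python3 - <<'E'
from h import *
st();s=r.state();print(R.from_rotvec(s["orientation"]).inv().apply(s["contact_force"]), (np.array(s["tcp_pos"])-P(-.0795,0,.0685))@np.c_[EX,EY,EZ,n,u])
E
```

```text
{'time': 3.325, 'joints': [0.542, 1.061, 0.891, 1.763, -0.383, 0.794], 'tcp_pos': [0.634, 0.244, 0.075], 'contact_force': [2.544, 13.437, 1.923], 'moment': [2.681, -0.489, 0.054], 'grip_width': 0.012, 'grasp_force': 33.247}
[-0.08850784 10.90078764 -8.47886108] [-0.01557866  0.00092863  0.00659411  0.01349983 -0.01019407]
```

Call:
{"name": "apply_moves", "arguments": {
  "targets": [
    [0, 0.0015, -0.0015, 0, 0, 0, 0.008],
    [0, 0.0015, -0.0015, 0, 0, 0.16, 0.008],
    [0, 0.0015, -0.0015, 0, 0, 0.32, 0.008],
    [0, 0.0015, -0.0015, 0, 0, 0.48, 0.008],
    [0, 0.0015, -0.0015, 0, 0, 0.64, 0.008],
    [0, 0.0015, -0.0015, 0, 0, 0.8, 0.008],
    [0, 0.0015, -0.0015, 0, 0, 0.96, 0.008],
    [0, 0.0015, -0.0015, 0, 0, 1.12, 0.008]
  ],
  "force": 40
}}

```text
time: 4.32
tcp_pos: [0.6336, 0.2438, 0.0755]
orientation: [1.718, 2.244, -0.679]
contact_force: [-5.8, -1.0, 0.1]
grip_width: 0.0121
grasp_force: 40.5
```

```bash
cat >>h.py <<'E'
def kn():
    st();s=r.state();R0=R.from_rotvec(s["orientation"]);F=R.from_matrix(frame(-n,-u))
    print("tool F",R0.inv().apply(s["contact_force"]).round(1),"M",R0.inv().apply(s["moment"]).round(2),"off x,y,z,n,u",((np.array(s["tcp_pos"])-P(-.0795,0,.0685))@np.c_[EX,EY,EZ,n,u]).round(4),"rot",(F.inv()*R0).as_rotvec().round(3))
E
python3 - <<'E'
from h import *
kn()
E
```

```text
{'time': 4.325, 'joints': [0.542, 1.067, 0.902, 1.774, -0.384, 1.921], 'tcp_pos': [0.634, 0.244, 0.075], 'contact_force': [-5.779, -1.019, 0.133], 'moment': [0.27, 0.902, -0.533], 'grip_width': 0.012, 'grasp_force': 40.511}
tool F [ 0.7 -5.8  0.9] M [ 0.93  0.56 -0.01] off x,y,z,n,u [-0.0151  0.0003  0.007   0.0136 -0.0096] rot [3.000e-03 1.000e-03 1.125e+00]
```

Call:
{"name": "apply_moves", "arguments": {
  "targets": [
    [0, 0, 0, 0, 0, 0.1, 0.008],
    [0, 0, 0, 0, 0, 0.18, 0.008],
    [0, 0, 0, 0, 0, 0.18, 0.008]
  ]
}}

```text
time: 4.7
tcp_pos: [0.6336, 0.2438, 0.0755]
orientation: [1.885, 2.064, -0.639]
contact_force: [-5.5, -0.2, 1.6]
grip_width: 0.0119
grasp_force: 52.9
```

```bash
python3 - <<'E'
from h import *
kn()
cv2.imwrite("pics/s2.png",cv2.resize(r.snapshot("scene")[110:300,170:420],None,fx=3,fy=3,interpolation=cv2.INTER_CUBIC))
E
```

```text
{'time': 4.7, 'joints': [0.542, 1.067, 0.902, 1.774, -0.384, 2.095], 'tcp_pos': [0.634, 0.244, 0.076], 'contact_force': [-5.474, -0.247, 1.633], 'moment': [0.23, 1.614, 0.466], 'grip_width': 0.012, 'grasp_force': 52.851}
tool F [-0.4 -5.7 -0.8] M [ 1.15  0.25 -1.22] off x,y,z,n,u [-0.0151  0.0003  0.007   0.0136 -0.0096] rot [0.003 0.    1.298]
```

View pics/s2.png

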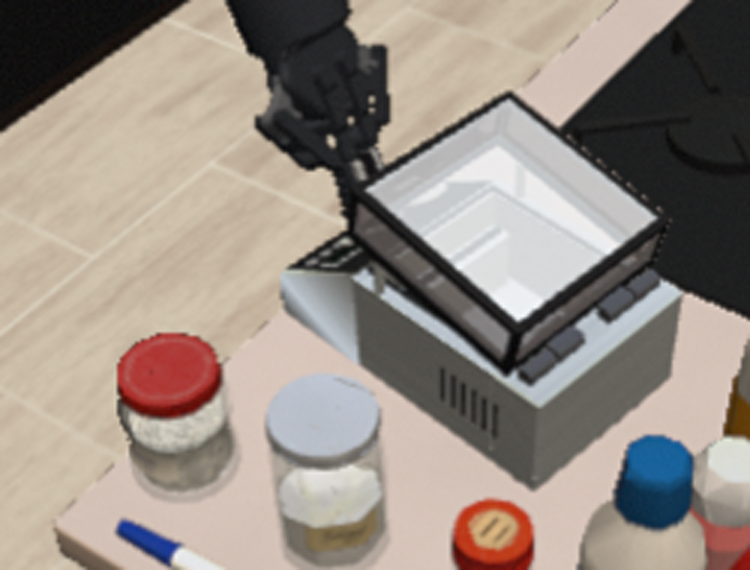

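The moment of -1.2 N m says the knob is at its stop, and the picture shows the lid ajar on its pins. I'll take the knob back to rest and release it.

Call:
{"name": "apply_moves", "arguments": {
  "targets": [
    [0, 0, 0, 0, 0, -0.17, 0.008],
    [0, 0, 0, 0, 0, -0.34, 0.008],
    [0, 0, 0, 0, 0, -0.51, 0.008],
    [0, 0, 0, 0, 0, -0.68, 0.008],
    [0, 0, 0, 0, 0, -0.85, 0.008],
    [0, 0, 0, 0, 0, -1.02, 0.008],
    [0, 0, 0, 0, 0, -1.18, 0.008],
    [0, 0, 0, 0, 0, -1.28, 0.008]
  ]
}}

```text
time: 5.75
tcp_pos: [0.6344, 0.2443, 0.0751]
orientation: [-0.292, -2.978, 0.8]
contact_force: [0.5, 3.5, -3.6]
grip_width: 0.0125
grasp_force: 40.3
```

```bash
python3 - <<'E'
from h import *
kn()
E
```

```text
{'time': 5.75, 'joints': [0.542, 1.067, 0.902, 1.772, -0.384, 0.81], 'tcp_pos': [0.634, 0.244, 0.075], 'contact_force': [0.501, 3.509, -3.616], 'moment': [1.328, -0.379, 0.084], 'grip_width': 0.012, 'grasp_force': 40.332}
tool F [0.2 4.9 1.4] M [-1.38 -0.14 -0.01] off x,y,z,n,u [-0.0157  0.0009  0.0066  0.0136 -0.0103] rot [0.001 0.001 0.014]
```

Call:
{"name": "apply_moves", "arguments": {
  "targets": [
    [0, 0, 0, 0, 0, 0, 0.036],
    [0, 0, 0, 0, 0, 0, 0.036],
    [0, 0, -0.03, 0, 0, 0, 0.036],
    [0, 0, -0.06, 0, 0, 0, 0.036],
    [0, 0, -0.08, 0, 0, 0, 0.0]
  ]
}}

```text
time: 6.38
tcp_pos: [0.6306, 0.2751, 0.1376]
orientation: [-0.3, -3.001, 0.787]
contact_force: [-0.0, -0.8, 0.4]
grip_width: 0.0192
grasp_force: 0.0
```

```bash
cat >>h.py <<'E'
def tilt(d,sg=-1): 
    t=np.radians(d);return frame(np.cos(t)*EY-np.sin(t)*EZ,sg*EX)
E
python3 - <<'E'
from h import *
kn()
F=tilt(20)
for q in [(-.075,-.11,.20),(-.058,-.115,.125),(-.058,-.115,.104),(-.058,-.047,.104)]: print(P(*q).round(3),rel(P(*q),F))
E
```

```text
{'time': 6.375, 'joints': [0.58, 1.164, 1.271, 2.035, -0.373, 0.847], 'tcp_pos': [0.631, 0.275, 0.138], 'contact_force': [-0.016, -0.778, 0.363], 'moment': [0.444, -0.001, -0.058], 'grip_width': 0.019, 'grasp_force': 0.0}
tool F [-0.1 -0.8  0.1] M [-0.43  0.11  0.02] off x,y,z,n,u [-0.0454 -0.0083  0.0691  0.0825 -0.0047] rot [-0.013 -0.016  0.022]
[0.522 0.244 0.2  ] ([0.0995, -0.0762, -0.0317], [-0.4548, -1.1727, 0.2953])
[0.514 0.229 0.125] ([0.1061, -0.0546, 0.042], [-0.4548, -1.1727, 0.2953])
[0.514 0.229 0.104] ([0.1067, -0.0443, 0.0603], [-0.4548, -1.1727, 0.2953])
[0.581 0.216 0.104] ([0.0387, -0.0428, 0.0614], [-0.4548, -1.1727, 0.2953])
```

Call:
{"name": "apply_moves", "arguments": {
  "targets": [
    [0.02, -0.02, -0.02, 0, 0, 0, 0],
    [0.04, -0.04, -0.032, -0.06, -0.17, 0.04, 0],
    [0.06, -0.06, -0.032, -0.12, -0.34, 0.08, 0],
    [0.08, -0.076, -0.032, -0.18, -0.5, 0.12, 0],
    [0.1, -0.076, -0.032, -0.25, -0.66, 0.16, 0],
    [0.1, -0.076, -0.032, -0.31, -0.83, 0.2, 0],
    [0.1, -0.076, -0.032, -0.38, -1.0, 0.25, 0],
    [0.1, -0.076, -0.032, -0.455, -1.173, 0.295, 0]
  ]
}}

```text
time: 7.38
tcp_pos: [0.5193, 0.2424, 0.2002]
orientation: [0.218, 2.437, -0.409]
contact_force: [1.5, 1.1, -0.1]
grip_width: 0.0002
grasp_force: 0.0
```

```bash
python3 - <<'E'
from h import *
st()
F=tilt(20)
for q in [(-.058,-.115,.125),(-.058,-.115,.104),(-.058,-.047,.104)]: print(P(*q).round(3),rel(P(*q),F))
E
```

```text
{'time': 7.375, 'joints': [0.805, 0.185, -0.369, 0.815, -0.713, 0.909], 'tcp_pos': [0.519, 0.242, 0.2], 'contact_force': [1.46, 1.131, -0.105], 'moment': [0.304, 0.448, 0.01], 'grip_width': 0.0, 'grasp_force': 0.0}
[0.514 0.229 0.125] ([0.0509, 0.0033, 0.0572], [-0.208, -0.5253, 0.1485])
[0.514 0.229 0.104] ([0.0641, 0.0083, 0.0728], [-0.208, -0.5253, 0.1485])
[0.581 0.216 0.104] ([0.0116, 0.0139, 0.1156], [-0.208, -0.5253, 0.1485])
```

Call:
{"name": "apply_moves", "arguments": {
  "targets": [
    [0, 0, 0, -0.05, -0.13, 0.04, 0],
    [0, 0, 0, -0.1, -0.26, 0.075, 0],
    [0.01, 0, 0.01, -0.15, -0.39, 0.11, 0],
    [0.02, 0.0, 0.02, -0.208, -0.525, 0.1485, 0],
    [0.04, 0.003, 0.045, -0.208, -0.525, 0.1485, 0],
    [0.051, 0.003, 0.057, -0.208, -0.525, 0.1485, 0],
    [0.051, 0.003, 0.057, -0.208, -0.525, 0.1485, 0]
  ]
}}

```text
time: 8.25
tcp_pos: [0.518, 0.2368, 0.128]
orientation: [0.182, 1.92, -0.128]
contact_force: [29.2, 23.1, -1.7]
grip_width: 0.0
grasp_force: 0.0
```

```bash
python3 - <<'E'
from h import *
st()
F=tilt(20)
for q in [(-.058,-.115,.104),(-.058,-.08,.104),(-.058,-.047,.104)]: print(P(*q).round(3),rel(P(*q),F))
cv2.imwrite("pics/s3.png",cv2.resize(r.snapshot("scene")[90:320,150:410],None,fx=2.5,fy=2.5,interpolation=cv2.INTER_CUBIC))
E
```

```text
{'time': 8.25, 'joints': [0.91, 0.303, -1.136, -0.753, -0.989, 0.599], 'tcp_pos': [0.518, 0.237, 0.128], 'contact_force': [29.194, 23.142, -1.678], 'moment': [0.676, 0.274, 1.475], 'grip_width': 0.0, 'grasp_force': 0.0}
[0.514 0.229 0.104] ([0.0235, -0.0089, 0.0058], [-0.0081, -0.0067, -0.0022])
[0.548 0.222 0.104] ([0.0113, -0.0086, 0.0386], [-0.0081, -0.0067, -0.0022])
[0.581 0.216 0.104] ([-0.0002, -0.0083, 0.0696], [-0.0081, -0.0067, -0.0022])
```

View pics/s3.png

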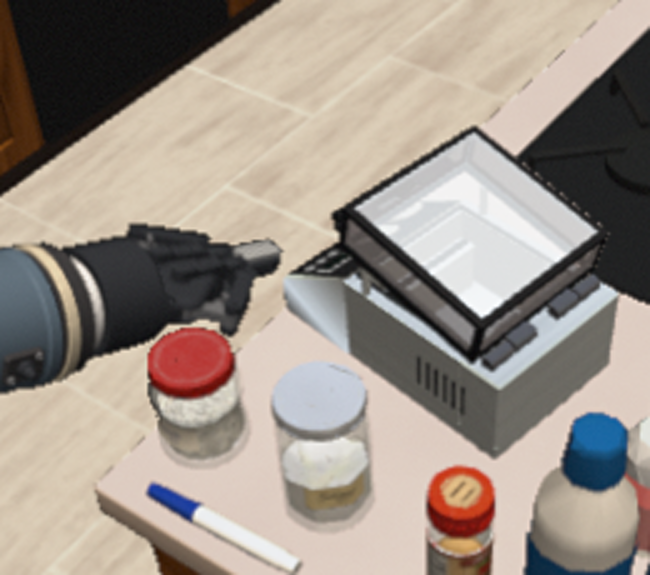

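Call:
{"name": "apply_moves", "arguments": {
  "targets": [
    [0, -0.003, 0.01, 0, 0, 0, 0],
    [0.003, -0.006, 0.02, 0, 0, 0, 0],
    [0.006, -0.008, 0.03, -0.005, -0.005, 0, 0],
    [0.01, -0.009, 0.037, -0.008, -0.007, 0, 0],
    [0.0113, -0.009, 0.0386, -0.008, -0.007, 0, 0],
    [0.0113, -0.009, 0.0386, -0.008, -0.007, 0, 0]
  ]
}}

```text
time: 9.05
tcp_pos: [0.551, 0.2274, 0.1046]
orientation: [0.179, 1.921, -0.129]
contact_force: [0.3, -0.8, -0.2]
grip_width: -0.0001
grasp_force: 0.0
```

```bash
python3 - <<'E'
from h import *
st()
F=tilt(20)
for q in [(-.058,-.08,.104),(-.058,-.047,.104)]: print(P(*q).round(3),rel(P(*q),F))
E
```

```text
{'time': 9.05, 'joints': [0.827, 0.42, -1.135, -0.94, -0.923, 0.51], 'tcp_pos': [0.551, 0.227, 0.105], 'contact_force': [0.291, -0.814, -0.169], 'moment': [0.209, 0.863, 0.001], 'grip_width': -0.0, 'grasp_force': 0.0}
[0.548 0.222 0.104] ([0.0012, -0.0056, -0.0016], [-0.008, -0.0069, 0.0005])
[0.581 0.216 0.104] ([-0.0103, -0.0054, 0.0294], [-0.008, -0.0069, 0.0005])
```

Call:
{"name": "apply_moves", "arguments": {
  "targets": [
    [-0.003, -0.005, 0.01, -0.008, -0.007, 0, 0],
    [-0.007, -0.005, 0.02, -0.008, -0.007, 0, 0],
    [-0.0103, -0.0054, 0.0294, -0.008, -0.007, 0, 0],
    [-0.0103, -0.0054, 0.0294, -0.008, -0.007, 0, 0]
  ]
}}

```text
time: 9.55
tcp_pos: [0.5808, 0.2158, 0.1033]
orientation: [0.174, 1.914, -0.123]
contact_force: [0.6, 0.4, -0.2]
grip_width: 0.0
grasp_force: 0.0
```

```bash
cat >>h.py <<'E'
def loc(p): return ((np.array(p)-P(0,0,0))@np.c_[EX,EY,EZ]).round(4)
def arc(As,Y=-.047,drop=.013,rad=.156,hx=.102,d=20,tipdrop=.007):
    for a in As:
        q=(hx-rad*np.cos(a)+drop*np.sin(a),Y,.094+rad*np.sin(a)-drop*np.cos(a)-tipdrop)
        print(round(a,2),np.round(q,3),rel(P(*q),tilt(d)))
E
python3 - <<'E'
from h import *
st();print(loc(r.state()["tcp_pos"]))
arc([.2,.25,.35,.45,.6,.75,.9,1.05,1.2,1.35,1.5,1.65,1.75])
cv2.imwrite("pics/s4.png",cv2.resize(r.snapshot("top")[80:280,150:400],None,fx=3,fy=3,interpolation=cv2.INTER_CUBIC))
E
```

```text
{'time': 9.55, 'joints': [0.75, 0.462, -1.127, -1.04, -0.855, 0.431], 'tcp_pos': [0.581, 0.216, 0.103], 'contact_force': [0.591, 0.443, -0.171], 'moment': [0.152, 0.857, 0.015], 'grip_width': 0.0, 'grasp_force': 0.0}
[-0.0575 -0.0466  0.1033]
0.2 [-0.048 -0.047  0.105] ([-0.0017, -0.0092, -0.001], [-0.0008, -0.0003, 0.0009])
0.25 [-0.046 -0.047  0.113] ([-0.0089, -0.0116, -0.0036], [-0.0008, -0.0003, 0.0009])
0.35 [-0.04  -0.047  0.128] ([-0.0233, -0.0174, -0.0089], [-0.0008, -0.0003, 0.0009])
0.45 [-0.033 -0.047  0.143] ([-0.0373, -0.0247, -0.0139], [-0.0008, -0.0003, 0.0009])
0.6 [-0.019 -0.047  0.164] ([-0.0572, -0.0382, -0.0212], [-0.0008, -0.0003, 0.0009])
0.75 [-0.003 -0.047  0.184] ([-0.0754, -0.0543, -0.0278], [-0.0008, -0.0003, 0.0009])
0.9 [ 0.015 -0.047  0.201] ([-0.0917, -0.0728, -0.0337], [-0.0008, -0.0003, 0.0009])
1.05 [ 0.036 -0.047  0.216] ([-0.1055, -0.0933, -0.0388], [-0.0008, -0.0003, 0.0009])
1.2 [ 0.058 -0.047  0.228] ([-0.1166, -0.1152, -0.0428], [-0.0008, -0.0003, 0.0009])
1.35 [ 0.081 -0.047  0.236] ([-0.1247, -0.1382, -0.0458], [-0.0008, -0.0003, 0.0009])
1.5 [ 0.104 -0.047  0.242] ([-0.1297, -0.1616, -0.0476], [-0.0008, -0.0003, 0.0009])
1.65 [ 0.127 -0.047  0.244] ([-0.1314, -0.185, -0.0482], [-0.0008, -0.0003, 0.0009])
1.75 [ 0.143 -0.047  0.243] ([-0.1308, -0.2002, -0.0479], [-0.0008, -0.0003, 0.0009])
```

View pics/s4.png

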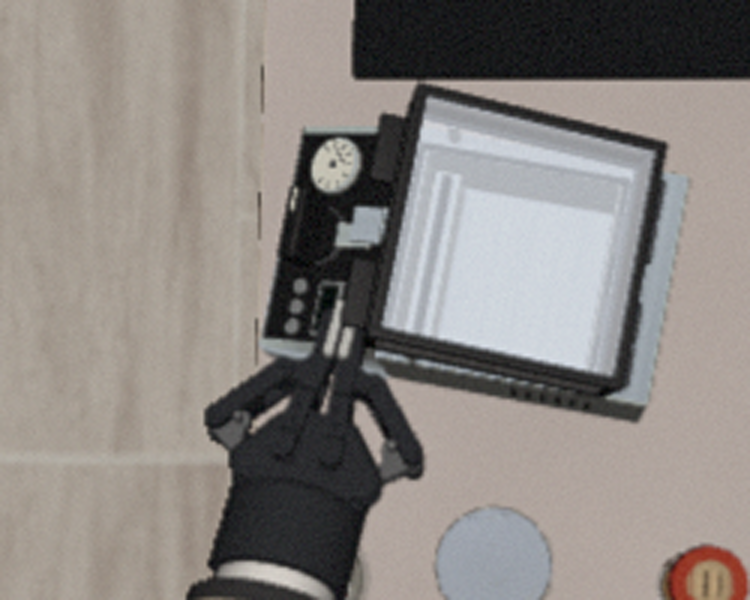

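Call:
{"name": "apply_moves", "arguments": {
  "targets": [
    [-0.005, -0.007, -0.003, 0, 0, 0, 0],
    [-0.009, -0.0116, -0.0036, 0, 0, 0, 0],
    [-0.016, -0.0145, -0.006, 0, 0, 0, 0],
    [-0.0233, -0.0174, -0.0089, 0, 0, 0, 0],
    [-0.03, -0.021, -0.0114, 0, 0, 0, 0],
    [-0.0373, -0.0247, -0.0139, 0, 0, 0, 0],
    [-0.0472, -0.031, -0.0175, 0, 0, 0, 0],
    [-0.0572, -0.0382, -0.0212, 0, 0, 0, 0]
  ]
}}

```text
time: 10.6
tcp_pos: [0.5789, 0.1851, 0.1687]
orientation: [0.179, 1.92, -0.128]
contact_force: [-0.6, -0.9, -1.9]
grip_width: -0.0003
grasp_force: 0.7
```

```bash
python3 - <<'E'
from h import *
st();print(loc(r.state()["tcp_pos"]))
arc([.6,.75,.9,1.05,1.2,1.35,1.5,1.65,1.75])
cv2.imwrite("pics/s5.png",cv2.resize(r.snapshot("scene")[90:320,150:410],None,fx=2.5,fy=2.5,interpolation=cv2.INTER_CUBIC))
E
```

```text
{'time': 10.6, 'joints': [0.695, 0.216, -1.134, -0.82, -0.811, 0.399], 'tcp_pos': [0.579, 0.185, 0.169], 'contact_force': [-0.617, -0.856, -1.891], 'moment': [0.269, 1.13, 0.03], 'grip_width': -0.0, 'grasp_force': 0.658}
[-0.027  -0.043   0.1687]
0.6 [-0.019 -0.047  0.164] ([0.0055, -0.0076, -0.0022], [-0.0067, -0.0066, 0.0002])
0.75 [-0.003 -0.047  0.184] ([-0.0128, -0.0238, -0.0089], [-0.0067, -0.0066, 0.0002])
0.9 [ 0.015 -0.047  0.201] ([-0.029, -0.0423, -0.0148], [-0.0067, -0.0066, 0.0002])
1.05 [ 0.036 -0.047  0.216] ([-0.0428, -0.0628, -0.0198], [-0.0067, -0.0066, 0.0002])
1.2 [ 0.058 -0.047  0.228] ([-0.0539, -0.0848, -0.0238], [-0.0067, -0.0066, 0.0002])
1.35 [ 0.081 -0.047  0.236] ([-0.062, -0.1077, -0.0266], [-0.0067, -0.0066, 0.0002])
1.5 [ 0.104 -0.047  0.242] ([-0.067, -0.1312, -0.0283], [-0.0067, -0.0066, 0.0002])
1.65 [ 0.127 -0.047  0.244] ([-0.0687, -0.1545, -0.0288], [-0.0067, -0.0066, 0.0002])
1.75 [ 0.143 -0.047  0.243] ([-0.068, -0.1698, -0.0285], [-0.0067, -0.0066, 0.0002])
```

View pics/s5.png

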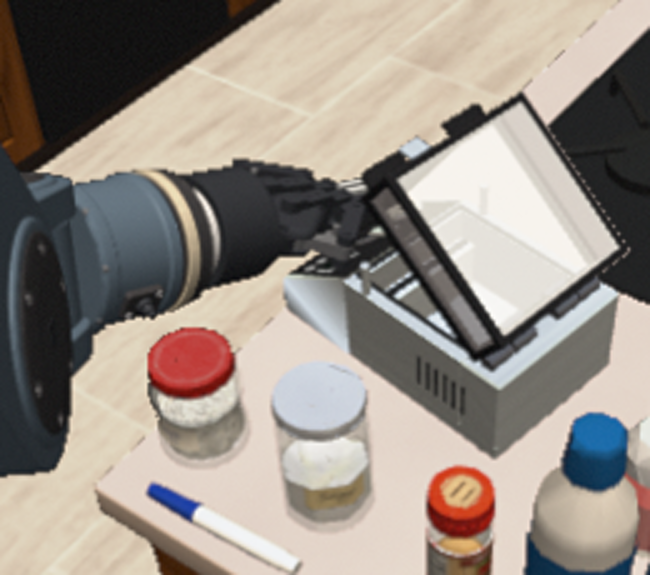

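```bash
python3 - <<'E'
from h import *
for a,d in [(.7,24),(.8,28),(.9,32),(1.,36),(1.1,40),(1.2,43),(1.3,45),(1.4,45),(1.5,45),(1.6,45),(1.7,45),(1.78,45)]:
    arc([a],d=d,drop=.014,Y=-.043,tipdrop=.018*np.tan(np.radians(d))*max(0,np.cos(a)))
E
```

```text
0.7 [-0.008 -0.043  0.178] ([-0.007, -0.0184, -0.0028], [-0.0069, 0.0643, -0.0013])
0.8 [ 0.003 -0.043  0.189] ([-0.0181, -0.0301, -0.0068], [-0.0068, 0.1341, -0.0015])
0.9 [ 0.016 -0.043  0.201] ([-0.0285, -0.0427, -0.0105], [-0.0068, 0.2039, -0.0018])
1.0 [ 0.029 -0.043  0.211] ([-0.038, -0.0563, -0.014], [-0.0067, 0.2737, -0.002])
1.1 [ 0.044 -0.043  0.22 ] ([-0.0466, -0.0705, -0.0171], [-0.0067, 0.3435, -0.0022])
1.2 [ 0.059 -0.043  0.228] ([-0.0545, -0.0853, -0.0199], [-0.0066, 0.3959, -0.0024])
1.3 [ 0.074 -0.043  0.236] ([-0.0616, -0.1006, -0.0224], [-0.0066, 0.4308, -0.0025])
1.4 [ 0.089 -0.043  0.242] ([-0.0677, -0.1161, -0.0245], [-0.0066, 0.4308, -0.0025])
1.5 [ 0.105 -0.043  0.247] ([-0.0725, -0.1317, -0.0262], [-0.0066, 0.4308, -0.0025])
1.6 [ 0.121 -0.043  0.25 ] ([-0.0753, -0.1474, -0.0271], [-0.0066, 0.4308, -0.0025])
1.7 [ 0.136 -0.043  0.251] ([-0.0755, -0.1628, -0.0271], [-0.0066, 0.4308, -0.0025])
1.78 [ 0.148 -0.043  0.25 ] ([-0.0746, -0.1749, -0.0266], [-0.0066, 0.4308, -0.0025])
```

Call:
{"name": "apply_moves", "arguments": {
  "targets": [
    [-0.003, -0.01, -0.001, 0, 0.03, 0, 0],
    [-0.007, -0.018, -0.0028, 0, 0.064, 0, 0],
    [-0.0125, -0.024, -0.005, 0, 0.1, 0, 0],
    [-0.018, -0.03, -0.0068, 0, 0.134, 0, 0],
    [-0.023, -0.036, -0.0085, 0, 0.17, 0, 0],
    [-0.0285, -0.0427, -0.0105, 0, 0.204, 0, 0],
    [-0.033, -0.0495, -0.012, 0, 0.24, 0, 0],
    [-0.038, -0.0563, -0.014, 0, 0.274, 0, 0]
  ]
}}

```text
time: 11.65
tcp_pos: [0.5676, 0.1293, 0.2076]
orientation: [0.205, 2.196, -0.109]
contact_force: [0.3, 0.6, -0.1]
grip_width: 0.0003
grasp_force: 0.2
```

```bash
python3 - <<'E'
from h import *
st();print(loc(r.state()["tcp_pos"]))
for a,d in [(1.,36),(1.1,40),(1.2,43),(1.3,45),(1.4,45),(1.5,45),(1.6,45),(1.7,45),(1.78,45)]:
    arc([a],d=d,drop=.014,Y=-.043,tipdrop=.018*np.tan(np.radians(d))*max(0,np.cos(a)))
E
```

```text
{'time': 11.65, 'joints': [0.51, -0.122, -0.919, -0.033, -0.547, 0.458], 'tcp_pos': [0.568, 0.129, 0.208], 'contact_force': [0.315, 0.598, -0.146], 'moment': [0.16, 0.766, 0.03], 'grip_width': 0.0, 'grasp_force': 0.172}
[ 0.0299 -0.0441  0.2076]
1.0 [ 0.029 -0.043  0.211] ([-0.0031, 0.0004, -0.0009], [-0.0075, -0.0044, -0.0007])
1.1 [ 0.044 -0.043  0.22 ] ([-0.0105, -0.0138, -0.0063], [-0.0075, 0.0654, -0.001])
1.2 [ 0.059 -0.043  0.228] ([-0.0173, -0.0287, -0.0111], [-0.0075, 0.1178, -0.0012])
1.3 [ 0.074 -0.043  0.236] ([-0.0234, -0.0439, -0.0155], [-0.0075, 0.1527, -0.0013])
1.4 [ 0.089 -0.043  0.242] ([-0.0287, -0.0595, -0.0192], [-0.0075, 0.1527, -0.0013])
1.5 [ 0.105 -0.043  0.247] ([-0.0327, -0.0752, -0.0221], [-0.0075, 0.1527, -0.0013])
1.6 [ 0.121 -0.043  0.25 ] ([-0.0352, -0.0908, -0.0237], [-0.0075, 0.1527, -0.0013])
1.7 [ 0.136 -0.043  0.251] ([-0.0353, -0.1062, -0.0237], [-0.0075, 0.1527, -0.0013])
1.78 [ 0.148 -0.043  0.25 ] ([-0.0345, -0.1183, -0.023], [-0.0075, 0.1527, -0.0013])
```

```bash
cat >>h.py <<'E'
def lid(names=("scene","top"),hx=.102):
    "lid angle by darkness along the top-face frame edges"
    A=np.arange(.1,1.95,.05);out=[]
    im={k:cv2.GaussianBlur(cv2.cvtColor(r.snapshot(k),cv2.COLOR_BGR2GRAY),(3,3),0).astype(float) for k in names}
    t=np.linspace(0,1,60)
    for a in A:
        L=lambda x,y,z:P(hx+x*np.cos(a)+z*np.sin(a),y,.094-x*np.sin(a)+z*np.cos(a))
        E=[(L(-.146,.068,.042),L(-.146,-.068,.042)),(L(-.146,.068,.042),L(-.01,.068,.042)),(L(-.146,-.068,.042),L(-.01,-.068,.042)),(L(-.01,.068,.042),L(-.01,-.068,.042))]
        v=[]
        for k in names:
            for p,q in E:
                uv=proj(k,np.outer(1-t,p)+np.outer(t,q))
                v.append(np.median([im[k][int(np.clip(round(y),0,479)),int(np.clip(round(x),0,639))] for x,y in uv]))
        out.append(v)
    out=np.array(out);s=out.mean(1);i=np.argsort(s)[:4]
    print("lid:",[(round(A[j],2),round(s[j])) for j in i],out[i[0]].round().tolist())
E
python3 - <<'E'
from h import *
lid();lid(("scene",))
E
```

```text
lid: [(np.float64(1.15), 51), (np.float64(1.2), 75), (np.float64(1.25), 102), (np.float64(1.1), 104)] [29.0, 57.0, 21.0, 41.0, 70.0, 64.0, 18.0, 108.0]
lid: [(np.float64(1.15), 38), (np.float64(1.9), 68), (np.float64(1.85), 68), (np.float64(1.8), 68)] [27.0, 65.0, 20.0, 41.0]
```

Call:
{"name": "apply_moves", "arguments": {
  "targets": [
    [-0.005, -0.007, -0.003, 0, 0.03, 0, 0],
    [-0.0105, -0.0138, -0.0063, 0, 0.065, 0, 0],
    [-0.014, -0.021, -0.009, 0, 0.09, 0, 0],
    [-0.0173, -0.0287, -0.0111, 0, 0.118, 0, 0],
    [-0.02, -0.036, -0.013, 0, 0.14, 0, 0],
    [-0.0234, -0.0439, -0.0155, 0, 0.15, 0, 0],
    [-0.026, -0.05, -0.017, 0, 0.15, 0, 0],
    [-0.0275, -0.056, -0.0185, 0, 0.15, 0, 0]
  ]
}}

```text
time: 12.8
tcp_pos: [0.5593, 0.0747, 0.2419]
orientation: [0.219, 2.342, -0.095]
contact_force: [-0.4, -0.6, -0.9]
grip_width: 0.0
grasp_force: 0.0
```

```bash
python3 - <<'E'
from h import *
st();print(loc(r.state()["tcp_pos"]))
for a,d in [(1.4,45),(1.5,45),(1.6,45),(1.7,45),(1.78,45)]:
    arc([a],d=d,drop=.014,Y=-.043,tipdrop=.018*np.tan(np.radians(d))*max(0,np.cos(a)))
lid();lid(("scene",))
E
```

```text
{'time': 12.8, 'joints': [0.333, -0.214, -0.766, 0.299, -0.363, 0.381], 'tcp_pos': [0.559, 0.075, 0.242], 'contact_force': [-0.427, -0.644, -0.87], 'moment': [0.17, 0.737, 0.021], 'grip_width': 0.0, 'grasp_force': 0.0}
[ 0.0851 -0.0423  0.2419]
1.4 [ 0.089 -0.043  0.242] ([0.0002, -0.0042, -0.0007], [-0.0062, 0.0061, -0.0026])
1.5 [ 0.105 -0.043  0.247] ([-0.0035, -0.0199, -0.0042], [-0.0062, 0.0061, -0.0026])
1.6 [ 0.121 -0.043  0.25 ] ([-0.0056, -0.0355, -0.0062], [-0.0062, 0.0061, -0.0026])
1.7 [ 0.136 -0.043  0.251] ([-0.0058, -0.0509, -0.0062], [-0.0062, 0.0061, -0.0026])
1.78 [ 0.148 -0.043  0.25 ] ([-0.0051, -0.063, -0.0054], [-0.0062, 0.0061, -0.0026])
lid: [(np.float64(1.55), 78), (np.float64(0.1), 84), (np.float64(0.4), 89), (np.float64(0.15), 90)] [27.0, 47.0, 16.0, 51.0, 124.0, 163.0, 37.0, 163.0]
lid: [(np.float64(1.6), 38), (np.float64(1.9), 74), (np.float64(1.65), 78), (np.float64(1.55), 82)] [36.0, 47.0, 17.0, 52.0]
```

Call:
{"name": "apply_moves", "arguments": {
  "targets": [
    [0, -0.005, -0.001, 0, 0, 0, 0],
    [-0.001, -0.01, -0.002, 0, 0, 0, 0],
    [-0.002, -0.015, -0.003, 0, 0, 0, 0],
    [-0.003, -0.02, -0.004, 0, 0, 0, 0],
    [-0.004, -0.025, -0.005, 0, 0, 0, 0],
    [-0.005, -0.03, -0.006, 0, 0, 0, 0],
    [-0.005, -0.034, -0.006, 0, 0, 0, 0],
    [-0.005, -0.034, -0.006, 0, 0, 0, 0]
  ]
}}

```text
time: 13.95
tcp_pos: [0.5526, 0.0424, 0.2502]
orientation: [0.218, 2.342, -0.092]
contact_force: [1.3, 7.7, 0.1]
grip_width: -0.0003
grasp_force: 3.7
```

```bash
python3 - <<'E'
from h import *
st();print(loc(r.state()["tcp_pos"]))
lid(("scene",));
# jar grasp targets
J=np.array([.423,.010])
s=r.state();print(R.from_rotvec(s["orientation"]).as_matrix().round(2).tolist())
E
```

```text
{'time': 13.95, 'joints': [0.248, -0.262, -0.783, 0.307, -0.304, 0.315], 'tcp_pos': [0.553, 0.042, 0.25], 'contact_force': [1.3, 7.669, 0.123], 'moment': [1.237, 0.425, 1.013], 'grip_width': -0.0, 'grasp_force': 3.743}
[ 0.1181 -0.0431  0.2502]
lid: [(np.float64(1.75), 40), (np.float64(0.3), 65), (np.float64(0.2), 70), (np.float64(0.4), 71)] [36.0, 42.0, 22.0, 59.0]
[[-0.69, 0.18, 0.7], [0.13, 0.98, -0.13], [-0.71, -0.0, -0.7]]
```

Image fit puts the lid at 1.75 with 7.7 N of contact, so it is on its stop. I'll back off and work out the jar pick and the chamber floor centre.

Call:
{"name": "apply_moves", "arguments": {
  "targets": [
    [0, 0.015, 0, 0, 0, 0, 0],
    [0, 0.03, 0, 0, 0, 0, 0],
    [0, 0.035, -0.04, 0, 0, 0, 0],
    [0, 0.035, -0.09, 0, 0, 0, 0.03],
    [0, 0.035, -0.12, 0, 0, 0, 0.07]
  ]
}}

```text
time: 14.62
tcp_pos: [0.4742, 0.0929, 0.3361]
orientation: [0.219, 2.341, -0.093]
contact_force: [0.8, 0.7, -0.3]
grip_width: 0.0356
grasp_force: 0.0
```

```bash
python3 - <<'E'
from h import *
st();lid(("scene",))
a=np.radians(12);F=frame(np.array([0,0,-1.]),np.array([np.cos(a),np.sin(a),0]))
for z in(.22,.077): print(rel(np.array([.423,.010,z]),F))
print("bottle top",tri(np.array([389,263.]),np.array([441,257.])))
for q in[(362,195),(598,235),(328,440),(578,478)]: print("floor",loc(np.r_[onz("top",T(*q),.022),.022]))
im=r.snapshot("top");g=cv2.cvtColor(im,cv2.COLOR_BGR2GRAY)
for y in(0.,-.02,.03):
    xs=np.arange(-.05,.115,.004);uv=proj("top",np.array([P(x,y,.022) for x in xs]))
    print(y,[(round(x*1000),int(g[int(round(v)),int(round(w))])) for x,(w,v) in zip(xs,uv)])
E
```

```text
{'time': 14.625, 'joints': [0.489, -0.419, -0.637, 0.684, -0.463, 0.512], 'tcp_pos': [0.474, 0.093, 0.336], 'contact_force': [0.758, 0.692, -0.316], 'moment': [0.146, 0.639, 0.043], 'grip_width': 0.036, 'grasp_force': 0.0}
lid: [(np.float64(1.75), 38), (np.float64(1.8), 74), (np.float64(1.7), 78), (np.float64(1.5), 88)] [36.0, 38.0, 22.0, 58.0]
([0.1086, -0.0912, 0.0587], [0.4659, 0.6991, 1.109])
([0.2107, -0.0913, 0.1589], [0.4659, 0.6991, 1.109])
bottle top (array([ 0.44982808, -0.06474529,  0.18893046]), np.float64(0.28752092575194865))
floor [-0.0162  0.056   0.022 ]
floor [0.0825 0.0573 0.022 ]
floor [-0.0103 -0.0469  0.022 ]
floor [ 0.093  -0.0433  0.022 ]
0.0 [(-50, 103), (-46, 72), (-42, 133), (-38, 81), (-34, 79), (-30, 185), (-26, 32), (-22, 169), (-18, 140), (-14, 99), (-10, 177), (-6, 178), (-2, 180), (2, 185), (6, 184), (10, 183), (14, 178), (18, 185), (22, 183), (26, 184), (30, 178), (34, 182), (38, 189), (42, 184), (46, 185), (50, 183), (54, 183), (58, 182), (62, 184), (66, 182), (70, 181), (74, 182), (78, 183), (82, 150), (86, 43), (90, 156), (94, 164), (98, 84), (102
[... 281 characters left out ...]
 (34, 184), (38, 185), (42, 183), (46, 189), (50, 180), (54, 183), (58, 182), (62, 185), (66, 181), (70, 181), (74, 184), (78, 182), (82, 146), (86, 43), (90, 147), (94, 167), (98, 93), (102, 70), (106, 44), (110, 50), (114, 39)]
0.03 [(-50, 120), (-46, 72), (-42, 135), (-38, 82), (-34, 76), (-30, 121), (-26, 25), (-22, 167), (-18, 125), (-14, 100), (-10, 178), (-6, 178), (-2, 183), (2, 185), (6, 182), (10, 185), (14, 179), (18, 186), (22, 183), (26, 184), (30, 185), (34, 182), (38, 183), (42, 187), (46, 185), (50, 184), (54, 185), (58, 186), (62, 183), (66, 177), (70, 185), (74, 186), (78, 186), (82, 149), (86, 43), (90, 157), (94, 168), (98, 87), (102, 72), (106, 35), (110, 50), (114, 43)]
```

Call:
{"name": "apply_moves", "arguments": {
  "targets": [
    [0.02, -0.02, 0, 0.06, 0.09, 0.14, 0.075],
    [0.03, -0.03, 0.01, 0.12, 0.18, 0.28, 0.075],
    [0.045, -0.045, 0.02, 0.18, 0.27, 0.42, 0.075],
    [0.06, -0.06, 0.03, 0.23, 0.35, 0.55, 0.075],
    [0.075, -0.075, 0.04, 0.29, 0.43, 0.69, 0.075],
    [0.09, -0.091, 0.05, 0.35, 0.52, 0.83, 0.075],
    [0.1, -0.091, 0.055, 0.41, 0.61, 0.97, 0.075],
    [0.1086, -0.0912, 0.0587, 0.466, 0.699, 1.109, 0.075]
  ]
}}

```text
time: 15.72
tcp_pos: [0.4243, 0.0088, 0.2145]
orientation: [-1.98, -2.431, 0.007]
contact_force: [0.1, 0.4, -0.5]
grip_width: 0.075
grasp_force: 0.0
```

```bash
python3 - <<'E'
from h import *
st()
a=np.radians(12);F=frame(np.array([0,0,-1.]),np.array([np.cos(a),np.sin(a),0]))
for z in(.15,.077): print(rel(np.array([.423,.010,z]),F))
E
```

```text
{'time': 15.725, 'joints': [0.02, 0.069, -0.246, 1.264, 0.001, 1.387], 'tcp_pos': [0.424, 0.009, 0.214], 'contact_force': [0.107, 0.435, -0.479], 'moment': [-0.028, 0.018, -0.01], 'grip_width': 0.075, 'grasp_force': 0.0}
([0.0013, -0.0006, 0.0645], [-0.0072, -0.0019, -0.0057])
([0.0012, -0.0001, 0.1375], [-0.0072, -0.0019, -0.0057])
```

Call:
{"name": "apply_moves", "arguments": {
  "targets": [
    [0.001, 0, 0.03, -0.007, -0.002, -0.005, 0.075],
    [0.001, 0, 0.06, -0.007, -0.002, -0.005, 0.075],
    [0.001, 0, 0.09, -0.007, -0.002, -0.005, 0.075],
    [0.001, 0, 0.12, -0.007, -0.002, -0.005, 0.075],
    [0.001, 0, 0.1375, -0.007, -0.002, -0.005, 0.075],
    [0.001, 0, 0.1375, -0.007, -0.002, -0.005, 0.038],
    [0.001, 0, 0.1375, -0.007, -0.002, -0.005, 0.038],
    [0.001, 0, 0.1375, -0.007, -0.002, -0.005, 0.038]
  ],
  "force": 40
}}

```text
time: 16.73
tcp_pos: [0.4239, 0.0096, 0.0789]
orientation: [1.969, 2.442, 0.001]
contact_force: [-0.8, -0.1, -0.7]
grip_width: 0.0436
grasp_force: 40.7
```

```bash
python3 - <<'E'
from h import *
st()
E
```

```text
{'time': 16.725, 'joints': [0.025, 0.148, -0.516, 0.902, -0.003, 1.382], 'tcp_pos': [0.424, 0.01, 0.079], 'contact_force': [-0.752, -0.063, -0.732], 'moment': [-0.017, 0.019, 0.04], 'grip_width': 0.044, 'grasp_force': 40.659}
```

Call:
{"name": "apply_moves", "arguments": {
  "targets": [
    [0, 0, -0.01, 0, 0, 0, 0.038],
    [0, 0, -0.04, 0, 0, 0, 0.038],
    [0, 0, -0.09, 0, 0, 0, 0.038],
    [0, 0, -0.14, 0, 0, 0, 0.038],
    [0, 0, -0.17, 0, 0, 0, 0.038],
    [0, 0, -0.17, 0, 0, 0, 0.038]
  ]
}}

```text
time: 17.48
tcp_pos: [0.4238, 0.0101, 0.2511]
orientation: [1.967, 2.439, 0.005]
contact_force: [-0.2, -0.3, -1.0]
grip_width: 0.0432
grasp_force: 41.0
```

```bash
python3 - <<'E'
from h import *
st()
a=np.radians(12);F=frame(np.array([0,0,-1.]),np.array([np.cos(a),np.sin(a),0]))
for q in [(.035,-.2,.245),(.035,-.1,.245),(.035,0,.245),(.035,0,.13),(.035,0,.101)]: print(P(*q).round(3),rel(P(*q),F))
E
```

```text
{'time': 17.475, 'joints': [0.026, 0.046, -0.178, 1.339, -0.003, 1.383], 'tcp_pos': [0.424, 0.01, 0.251], 'contact_force': [-0.204, -0.346, -1.031], 'moment': [-0.007, -0.063, 0.043], 'grip_width': 0.043, 'grasp_force': 41.03}
[0.413 0.152 0.245] ([0.1414, 0.0198, 0.0057], [0.0073, 0.0042, 0.0042])
[0.512 0.134 0.245] ([0.1029, 0.1121, 0.0065], [0.0073, 0.0042, 0.0042])
[0.61  0.116 0.245] ([0.0645, 0.2044, 0.0074], [0.0073, 0.0042, 0.0042])
[0.61  0.116 0.13 ] ([0.065, 0.2036, 0.1223], [0.0073, 0.0042, 0.0042])
[0.61  0.116 0.101] ([0.0651, 0.2034, 0.1513], [0.0073, 0.0042, 0.0042])
```

Call:
{"name": "apply_moves", "arguments": {
  "targets": [
    [0.05, 0.007, 0, 0.007, 0.004, 0.004, 0.038],
    [0.1, 0.015, 0.003, 0.007, 0.004, 0.004, 0.038],
    [0.13, 0.03, 0.005, 0.007, 0.004, 0.004, 0.038],
    [0.12, 0.075, 0.006, 0.007, 0.004, 0.004, 0.038],
    [0.103, 0.112, 0.0065, 0.007, 0.004, 0.004, 0.038],
    [0.085, 0.155, 0.007, 0.007, 0.004, 0.004, 0.038],
    [0.0645, 0.2044, 0.0074, 0.007, 0.004, 0.004, 0.038],
    [0.0645, 0.2044, 0.0074, 0.007, 0.004, 0.004, 0.038]
  ]
}}

```text
time: 18.48
tcp_pos: [0.6108, 0.1154, 0.2384]
orientation: [-1.975, -2.436, 0.009]
contact_force: [-0.4, -0.8, -0.7]
grip_width: 0.0429
grasp_force: 41.3
```

```bash
python3 - <<'E'
from h import *
st();lid(("scene",))
a=np.radians(12);F=frame(np.array([0,0,-1.]),np.array([np.cos(a),np.sin(a),0]))
for q in [(.035,0,.245),(.035,0,.13),(.035,0,.102)]: print(P(*q).round(3),rel(P(*q),F))
E
```

```text
{'time': 18.475, 'joints': [0.187, 0.486, 0.37, 1.462, 0.0, 1.549], 'tcp_pos': [0.611, 0.115, 0.238], 'contact_force': [-0.4, -0.761, -0.652], 'moment': [0.004, 0.001, 0.037], 'grip_width': 0.043, 'grasp_force': 41.304}
lid: [(np.float64(1.75), 38), (np.float64(1.8), 74), (np.float64(1.7), 77), (np.float64(1.5), 87)] [35.0, 38.0, 22.0, 58.0]
[0.61  0.116 0.245] ([0.0004, 0.0007, -0.0057], [-0.0071, -0.0008, -0.0009])
[0.61  0.116 0.13 ] ([0.0003, 0.0015, 0.1093], [-0.0071, -0.0008, -0.0009])
[0.61  0.116 0.102] ([0.0003, 0.0017, 0.1373], [-0.0071, -0.0008, -0.0009])
```

Call:
{"name": "apply_moves", "arguments": {
  "targets": [
    [0, 0.001, 0.03, -0.007, 0, 0, 0.038],
    [0, 0.001, 0.06, -0.007, 0, 0, 0.038],
    [0, 0.0015, 0.085, -0.007, 0, 0, 0.038],
    [0, 0.0015, 0.105, -0.007, 0, 0, 0.038],
    [0, 0.0015, 0.12, -0.007, 0, 0, 0.038],
    [0, 0.0015, 0.13, -0.007, 0, 0, 0.038],
    [0, 0.0015, 0.135, -0.007, 0, 0, 0.038],
    [0, 0.0015, 0.135, -0.007, 0, 0, 0.038]
  ]
}}

```text
time: 19.52
tcp_pos: [0.6097, 0.1167, 0.1064]
orientation: [1.976, 2.441, 0.004]
contact_force: [0.1, -0.3, -1.4]
grip_width: 0.0433
grasp_force: 41.3
```

```bash
python3 - <<'E'
from h import *
st()
E
```

```text
{'time': 19.525, 'joints': [0.189, 0.506, 0.067, 1.129, 0.001, 1.55], 'tcp_pos': [0.61, 0.117, 0.106], 'contact_force': [0.099, -0.318, -1.372], 'moment': [-0.035, 0.014, -0.005], 'grip_width': 0.043, 'grasp_force': 41.304}
```

Still hanging (-1.4 N is its weight); touch down gently.

Call:
{"name": "apply_moves", "arguments": {
  "targets": [
    [0, 0, 0.002, 0, 0, 0, 0.038],
    [0, 0, 0.004, 0, 0, 0, 0.038],
    [0, 0, 0.0055, 0, 0, 0, 0.038],
    [0, 0, 0.0055, 0, 0, 0, 0.038]
  ]
}}

```text
time: 20.02
tcp_pos: [0.6097, 0.1166, 0.1007]
orientation: [1.976, 2.441, 0.004]
contact_force: [0.5, 0.4, -0.3]
grip_width: 0.0434
grasp_force: 41.5
```

Call:
{"name": "apply_moves", "arguments": {
  "targets": [
    [0, 0, 0.0007, 0, 0, 0, 0.038],
    [0, 0, 0.0014, 0, 0, 0, 0.038],
    [0, 0, 0.0014, 0, 0, 0, 0.038]
  ]
}}

```text
time: 20.4
tcp_pos: [0.61, 0.1168, 0.1005]
orientation: [1.976, 2.44, 0.006]
contact_force: [-3.1, 0.1, 13.5]
grip_width: 0.0434
grasp_force: 42.5
```

On the floor. I'll release it and rise.

Call:
{"name": "apply_moves", "arguments": {
  "targets": [
    [0, 0, -0.001, 0, 0, 0, 0.044],
    [0, 0, -0.001, 0, 0, 0, 0.05],
    [0, 0, -0.001, 0, 0, 0, 0.062],
    [0, 0, -0.001, 0, 0, 0, 0.066],
    [0, 0, -0.02, 0, 0, 0, 0.066],
    [0, 0, -0.05, 0, 0, 0, 0.066],
    [0, 0, -0.1, 0, 0, 0, 0.066],
    [0, 0, -0.15, 0, 0, 0, 0.066]
  ]
}}

```text
time: 21.4
tcp_pos: [0.609, 0.1164, 0.2508]
orientation: [1.976, 2.441, 0.004]
contact_force: [2.1, 0.2, -0.4]
grip_width: 0.066
grasp_force: 0.0
```

```bash
python3 - <<'E'
from h import *
st()
a=np.radians(12);F=frame(np.array([0,0,-1.]),np.array([np.cos(a),np.sin(a),0]))
print(rel(np.array([.40,.3,.28]),F))
E
```

```text
{'time': 21.4, 'joints': [0.188, 0.473, 0.382, 1.477, 0.001, 1.55], 'tcp_pos': [0.609, 0.116, 0.251], 'contact_force': [2.054, 0.213, -0.437], 'moment': [-0.005, -0.017, 0.034], 'grip_width': 0.066, 'grasp_force': 0.0}
([0.2231, -0.1662, -0.0294], [0.0024, -0.0007, 0.0001])
```

Now I'll move aside for an unobstructed view and check everything numerically.

Call:
{"name": "apply_moves", "arguments": {
  "targets": [
    [0.04, -0.03, -0.02, 0, 0, 0, 0.066],
    [0.08, -0.06, -0.03, 0, 0, 0, 0.066],
    [0.12, -0.09, -0.03, 0, 0, 0, 0.066],
    [0.16, -0.12, -0.03, 0, 0, 0, 0.066],
    [0.2, -0.15, -0.03, 0, 0, 0, 0.066],
    [0.22, -0.166, -0.03, 0, 0, 0, 0.066],
    [0.22, -0.166, -0.03, 0, 0, 0, 0.066]
  ]
}}

```text
time: 22.28
tcp_pos: [0.4001, 0.298, 0.2793]
orientation: [1.973, 2.443, 0.005]
contact_force: [0.0, -0.8, -0.0]
grip_width: 0.066
grasp_force: 0.0
```

```bash
python3 - <<'E'
from h import *
st();lid(("scene",))
I={k:r.snapshot(k) for k in("scene","top")}
# red cap near predicted place, both views
c=P(.035,0,.128);pt={}
for k in I:
    im=I[k].astype(int);m=((im[...,2]>100)&(im[...,1]<90)&(im[...,0]<80)).astype(np.uint8)
    m=cv2.morphologyEx(m,cv2.MORPH_CLOSE,np.ones((7,7)));num,lab,stt,ce=cv2.connectedComponentsWithStats(m)
    q=proj(k,c)[0];i=min((i for i in range(1,num) if stt[i,4]>100),key=lambda i:np.linalg.norm(ce[i]-q))
    print(k,"pred",q.round(1),"found",ce[i].round(1),stt[i]);pt[k]=ce[i]
x,e=tri(pt["scene"],pt["top"]);print("cap",loc(x),e)
# bystanders: change against the first pictures
for k in I:
    d=np.abs(I[k].astype(int)-cv2.imread(f"pics/{k}0.png").astype(int)).max(2)
    for nm,p in dict(salt=(.427,.244,.09),sugar=(.433,.13,.115),marker=(.385,.19,.01),gpeg=(.375,.06,.006),rpeg=(.375,-.02,.006)).items():
        u0,v0=proj(k,np.array(p))[0].astype(int);print(k,nm,(u0,v0),"mean diff",d[v0-12:v0+12,u0-14:u0+14].mean().round(1))
E
```

```text
{'time': 22.275, 'joints': [0.64, 0.205, 0.077, 1.439, -0.0, 1.999], 'tcp_pos': [0.4, 0.298, 0.279], 'contact_force': [0.038, -0.757, -0.025], 'moment': [-0.018, -0.068, -0.006], 'grip_width': 0.066, 'grasp_force': 0.0}
lid: [(np.float64(1.75), 37), (np.float64(1.8), 72), (np.float64(1.7), 76), (np.float64(1.5), 85)] [34.0, 38.0, 22.0, 56.0]
scene pred [341.3 188.7] found [340.6 198.5] [329 180  24  46 487]
top pred [323.7 162.5] found [323.  165.7] [311 151  26  30 417]
cap [0.0335 0.0003 0.1019] 0.08870821976722709
scene salt (np.int64(227), np.int64(233)) mean diff 2.4
scene sugar (np.int64(278), np.int64(248)) mean diff 2.8
scene marker (np.int64(241), np.int64(289)) mean diff 2.7
scene gpeg (np.int64(294), np.int64(327)) mean diff 2.7
scene rpeg (np.int64(333), np.int64(349)) mean diff 2.7
top salt (np.int64(249), np.int64(271)) mean diff 20.4
top sugar (np.int64(314), np.int64(268)) mean diff 25.2
top marker (np.int64(284), np.int64(295)) mean diff 25.3
top gpeg (np.int64(353), np.int64(301)) mean diff 24.7
top rpeg (np.int64(396), np.int64(301)) mean diff 24.1
```

```bash
python3 -c "
from plant import r
print(r.sign_off())"
```

```text
the job is handed in; nothing more can be done
None
```

The job is handed in: the knob was turned to its stop and returned, the lid is back on its stop at 1.75 rad, and the curry jar stands upright at the centre of the chamber floor. The other jars, pegs and marker show no change in the scene camera; the top view couldn't confirm them.

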